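# Clamp a sample through the press guard's window

### The arm

A 7-joint arm with a two-finger parallel gripper is mounted at the origin on the work surface. World frame = base frame: x ahead of the robot, y to its left, z up, the work surface at z = 0. Lengths are in m, angles in rad, forces in N, time in s.
With the tool pointing down it reaches from about 0.35 to 0.9 m from the base axis. Payload 8.1 kg.
Tool frame: the origin (TCP) lies at the very end of the fingers, on their centre line; the grasp point (between the pads) lies 19 mm behind it (arm.tcp_to_grasp is the distance from the TCP to the grasp point, in m); z points along the fingers, y is the line along which they close (so a half turn about z gives the same grasp; the last joint's range is limited). The gripper opens to 92 mm and grips with 3 to 60 N. Pads are 19 mm wide; open, the fingers measure 130 mm over their backs; the gripper's body (75 mm by 190 mm) begins 47 mm behind the grasp point.
Start: joints at [1.019, 0.434, 0.025, 1.573, -0.012, 1.134, -0.075], TCP at [0.271, -0.563, 0.227] pointing down, gripper open.
Joint ranges: [-2.62, 2.62], [-0.44, 2.09], [-1.27, 1.32], [0.08, 2.57], [-1.32, 4.46], [0.12, 2], [-2.74, 2.74]. Speed limits (rad/s): [2.22, 2.22, 3.01, 3.01, 3.14, 3.14, 3.14].

### API

Orientations are given as a rotation vector (axis times angle).
In Python, from cell import arm gives the robot as it stands.
- The arm moves only by the shell command python3 nudge.py [FORCE], which reads ROWS from standard input. ROWS is a JSON list of rows, 1 to 10 of them, each written [[dx, dy, dz], turn, opening]: dx, dy, dz in shares of the most that a row can go, 1 being 50 mm, then a turn about the tool's z in a scale on which 1.0 is 60 degrees, then the opening from 0.0 (shut) to 1.0 (fully open); each row shifts and turns the commanded pose from where the row before left it, along the tool's axes as they then stand; what a row does not reach is not made up. A row lasts 1/10 s, in which the tool goes at most 0.05 m and 0.15 rad, less where a joint would pass 70% of its speed; a pose out of reach is approached as far as the arm can. The fingers move at their own pace and stop on an object; FORCE is the grip in N (left out, the last holds). Time passes only in rows, so rows that do not move let the fingers close. It prints the time, the measured TCP pose, the force, the opening and the grip force at its end. Shift and turn numbers lie between -1 and 1, and a call with a number outside is refused. Input that does not fit is refused with a message, and nothing moves.
- arm.observe(): the state, without advancing time (a new reading comes with each control period).
- arm.get_image(name): name is "side" or "top"; returns a dict with "image" (400x640x3 uint8, blue, green, red), "fx", "fy", "cx", "cy" (pixels), "cam_to_world" (4x4, takes a point from camera to world coordinates). Camera axes: x right, y down, z forward; pixel columns grow to the right and rows downward; lengths in m; the calibration is good to about 2 mm. A picture is of the moment at which its call begins. There is no depth.
- arm.sign_off(): hands the job in; it is judged then, once.
The state is a dict: "clock": time; "joints": joint angles; "dq": joint speeds; "joint_efforts": joint torques, N m; "position": TCP position; "ee_rot": TCP orientation; "force": force on the tool from outside, world axes, zero at the start; "ft_torque": the same for the moment, N m; "width": opening from 0.0 (shut) to 1.0 (fully open); "gripper_force": force on a finger pad.
Only numpy, scipy, OpenCV 4.12 (cv2) and the standard library are available. Lean on these libraries where they do the work, as an engineer would, in place of code of your own. Each camera call takes 0.05 s, during which the arm holds its last target. There are 200 camera calls.

### The job

Load and clamp the sample in the bench press: push the orange tab so that the sample carrier slides along its guide fully home under the blue guard, then reach down through the window in the guard and press the red lever fully down, and take the hand away. Only push: do not lift the carrier, never let the robot touch the blue guard or its metal window frame, and leave everything else on the bench where it is.

Things in the scene. Friction and masses are not known exactly. Their poses are not given: they have to be found in the camera images.
- press: Fixed sample press: grey base plate 210 (x) by 365 mm (y -85 to +280), 15 mm thick, flat on the table. Origin: on the table, right below the centre of window and paddle. x points to the lever's hinge, roughly away from the robot; z up. The carrier's guide runs along y at x = 0, between two steel rails 9 mm high, from the open end at +y to a rubber stop at y = -50 mm.
- guard: Blue guard hood fixed on the press, origin and axes as the press's: x -102 to +102 mm, y -80 to +80 mm, top at z = 116 mm, with a metal window frame on it to z = 119 mm. The top has an open window (no glass); the +y side a low mouth (72 mm wide, up to z = 65 mm) where the carrier enters. Robot contact over 0.5 N counts as touching.
- window (a point): Centre of the open window, level with the top of its metal frame, 119 mm above the table. Clear opening 80 mm along the press's x and 100 mm along its y; the rim (panel and frame) is 9 mm thick.
- lever_pad (a point): Centre of the top face of the red paddle, 36 mm (x) by 40 mm (y), under the middle of the window: 100 mm above the table (19 mm below the frame's top) at joint value 0, 77 mm above the table when fully down.
- clamp_lever (a joint): Angle of the clamp lever, rad: 0 up, 0.28 fully down (stop). The paddle goes down about 83 mm from its hinge, which lies towards the press's +x. Stiff friction hinge, no spring: about 4 N on the paddle moves it and it stays where it is left.
- carrier: Loose sample carrier, 0.25 kg, in the guide: aluminium plate 50 (x) by 205 (y -50 to +155) by 10 mm, white sample cup 32 mm across and 22 high on it, orange push tab at its +y end. Origin: underside, below the cup; axes as the press's. Fully home at the stop its origin has the press's x and y (home within 4 mm in y); it starts 50 to 110 mm short, at +y. Takes 1 to 3 N to slide.
- push_tab (a point): Middle of the outer (+y) face of the orange push tab, 45 mm above the table. The tab is 40 mm wide (x), 8 mm thick (y) and reaches from 25 to 65 mm above the table. At home it is 155 mm from the press's origin, 75 mm outside the guard.
- jar: Bystander: small jar with blue cap, 40 mm across, 65 mm high, beside the press; origin under its centre.
- flask: Bystander: small green bottle with white cap, 48 mm across, 80 mm high, beside the press; origin under its centre.
- cup: Bystander: spare white sample cup, 40 mm across, 30 mm high, on the robot's side of the press; origin under its centre.
- mug: Bystander: blue mug, 80 mm across, 90 mm high; origin under its centre.
- meter: Bystander: yellow meter, 150 by 75 by 38 mm; origin under its centre.
- adapter: Bystander: black power adapter, 110 by 50 by 30 mm; origin under its centre.
- driver: Bystander: orange-handled screwdriver, 180 mm long, lying; origin under it.

How it is judged:
By the outcome, as a careful person would: the job done as asked, in the order asked, and still so for the second after the job is handed in, with the robot touching nothing.
It also fails if it takes over 48 s, if anything falls off the work surface, if the arm or the gripper's body presses on something with over 40 N, if the wrist force passes 120 N, or if a joint passes its speed limit or range.

## Working session

There is one attempt and no reset: what is moved stays moved. The work goes in short steps, Python scripts to look and compute and a shell command to move; the robot and the scene stay as the last step left them, time stands still between calls to the robot, and variables do not carry over. Pictures are saved under pics/ and viewed, at most 10 in all, crops included, and the job is handed in when it is done.

```bash
mkdir -p pics; ls
python3 - <<'E'
from cell import arm
import cv2
for n in("side","top"):
    d=arm.get_image(n); cv2.imwrite(f"pics/{n}0.png",d["image"]); print(n,d["fx"],d["fy"],d["cx"],d["cy"]); print(d["cam_to_world"])
o=arm.observe(); print(o["clock"],o["position"],o["ee_rot"],o["force"],o["width"])
E
```

```text
cell.py
nudge.py
pics
side 472.7087383129279 472.7087383129279 321.8000697496619 201.99679961876697
[[ 0.99391456 -0.06313585  0.09026471  0.40305379]
 [-0.11004227 -0.53223637  0.83941357 -1.29268418]
 [-0.00495492 -0.8442383  -0.53594508  0.93266933]
 [ 0.          0.          0.          1.        ]]
top 452.200887446384 452.200887446384 317.3654853540952 204.15419385094432
[[ 0.01340551 -0.99466243  0.10230808  0.37956391]
 [-0.99990331 -0.01371322 -0.00230497 -0.02298608]
 [ 0.00369564 -0.10226729 -0.99475009  1.55429281]
 [ 0.          0.          0.          1.        ]]
0.1 [ 0.27095087 -0.56270066  0.22605031] [-3.06152704e+00 -6.98800411e-01  6.84302505e-04] [ 0.5129886   0.58879191 -0.71286403] 0.9993403173337989
```

View pics/top0.png

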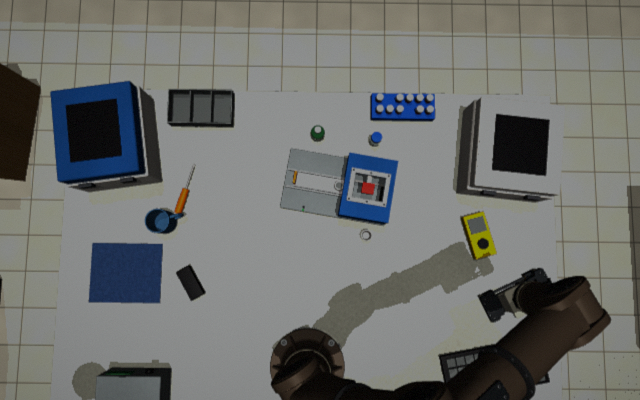

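View pics/side0.png

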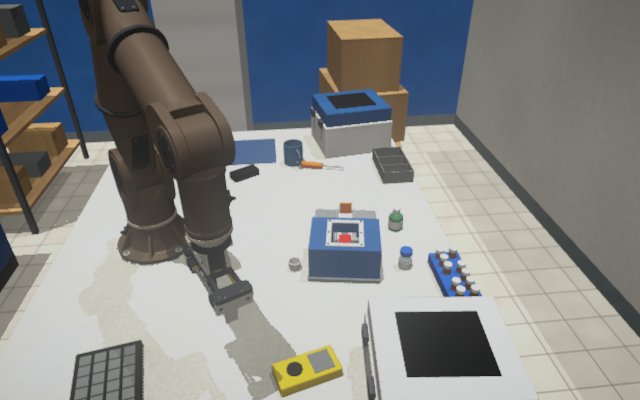

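The top view shows the guard at about (368,188), the red paddle at its centre and the orange tab at (294,177). World +y is image-left and the carrier enters from the left. Next I measure these.

```bash
cat > h.py <<'E'
from cell import arm
import cv2, numpy as np
def ray(d,uv):
    T=d["cam_to_world"]; v=T[:3,:3]@np.array([(uv[0]-d["cx"])/d["fx"],(uv[1]-d["cy"])/d["fy"],1]); return T[:3,3],v
def plane(d,uv,z):
    c,v=ray(d,uv); return c+v*(z-c[2])/v[2]
def proj(d,p):
    T=d["cam_to_world"]; q=T[:3,:3].T@(np.array(p)-T[:3,3]); return np.array([d["fx"]*q[0]/q[2]+d["cx"],d["fy"]*q[1]/q[2]+d["cy"]])
def blobs(img,lo,hi,box,amin=8):
    h=cv2.inRange(cv2.cvtColor(img,cv2.COLOR_BGR2HSV),lo,hi); m=np.zeros_like(h); x0,y0,x1,y1=box; m[y0:y1,x0:x1]=h[y0:y1,x0:x1]
    n,l,s,c=cv2.connectedComponentsWithStats(m); return [(c[i],s[i],l==i) for i in range(1,n) if s[i][4]>=amin]
E
cat > m.py <<'E'
from h import *
t=arm.get_image("top"); s=arm.get_image("side")
for n,d,b in(("top",t,(270,130,410,235)),("side",s,(290,190,400,290))):
    for cn,lo,hi in(("blue",(100,100,40),(125,255,255)),("red",(0,150,60),(5,255,255)),("orange",(6,100,60),(22,255,255))):
        for c,st,m in blobs(d["image"],lo,hi,b):
            z={"blue":.116,"red":.1,"orange":.065}[cn]
            print(n,cn,c.round(1),st,plane(d,c,z).round(4))
            if cn=="blue":
                r=cv2.minAreaRect(np.argwhere(m)[:,::-1].astype(np.float32)); print([plane(d,q,.116)[:2].round(4) for q in cv2.boxPoints(r)])
o=np.hstack([cv2.resize(t["image"][140:230,275:405],None,fx=3,fy=3,interpolation=2),cv2.resize(s["image"][195:285,300:430],None,fx=3,fy=3,interpolation=2)])
cv2.imwrite("pics/crop.png",o)
from scipy.spatial.transform import Rotation as R
print(R.from_rotvec(arm.observe()["ee_rot"]).as_matrix().round(3))
E
python3 m.py
```

```text
top blue [376.1 136.9] [371 132  11  11  96] [ 0.7498 -0.2141  0.116 ]
[array([ 0.7658, -0.1976]), array([ 0.7662, -0.2301]), array([ 0.7331, -0.2301]), array([ 0.7326, -0.1976])]
top blue [367.4 188.1] [ 338  153   60   70 1834] [ 0.5814 -0.1864  0.116 ]
[array([ 0.4959, -0.0906]), array([ 0.6986, -0.1239]), array([ 0.6721, -0.2869]), array([ 0.4701, -0.2514])]
top red [367.4 187.8] [361 182  14  12 131] [ 0.5848 -0.188   0.1   ]
top orange [294.3 176.6] [293 171   4  13  36] [0.624  0.0515 0.065 ]
side blue [345.2 235.7] [ 309  218   72   34 1150] [ 0.5878 -0.2029  0.116 ]
[array([ 0.4778, -0.2537]), array([ 0.4948, -0.0942]), array([ 0.709 , -0.1316]), array([ 0.6722, -0.2865])]
side red [344.5 238. ] [340 235  10   7  70] [ 0.5877 -0.1922  0.1   ]
side orange [345.5 207.5] [341 203  10  10 100] [0.6245 0.0226 0.065 ]
[[ 0.901  0.434 -0.   ]
 [ 0.434 -0.901  0.001]
 [-0.    -0.001 -1.   ]]
```

View pics/crop.png

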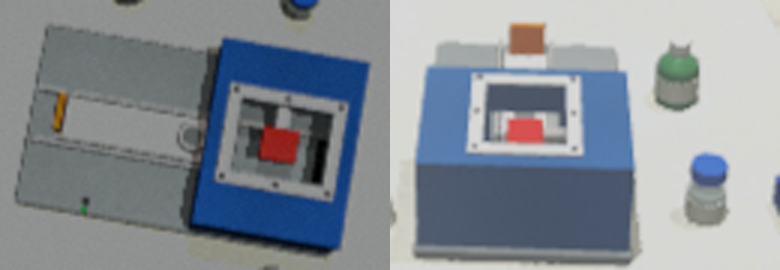

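The crop confirms the guard centre at about (0.584,-0.188), yaw about -0.165 rad. The tab lies on the guide axis (x offset about 0), roughly 90 mm short of home. First I turn the tool so its y lies along the press x, with the fingers shut.

The rows are not in the units I measure in: shifts go in shares of 50 mm and turns go in shares of 60 degrees. I convert before sending: -0.14 rad / 1.0472 = -0.1337.

```bash
echo '[[[0, 0, 0], -0.1337, 0], [[0, 0, 0], -0.1337, 0], [[0, 0, 0], -0.1337, 0], [[0, 0, 0], -0.1337, 0], [[0, 0, 0], -0.1337, 0], [[0, 0, 0], -0.1337, 0], [[0, 0, 0], -0.1117, 0], [[0, 0, 0], 0, 0]]' | python3 nudge.py
cat > g.py <<'E'
import sys,numpy as np
from h import arm
from scipy.spatial.transform import Rotation as R
# pose in press frame, and move needed (tool axes) to press-frame target given
P=np.array([.5842,-.1882,0]); Y=-.165
Rp=R.from_euler('z',Y).as_matrix(); o=arm.observe(); M=R.from_rotvec(o["ee_rot"]).as_matrix()
print("clock",o["clock"],"press xyz",(Rp.T@(o["position"]-P)).round(4),"F press",(Rp.T@o["force"]).round(2),"tool axes in press\n",(Rp.T@M).round(3),"w",o["width"])
if len(sys.argv)>3:
    t=P+Rp@np.array([float(a) for a in sys.argv[1:4]]); print("tool move",(M.T@(t-o["position"])).round(4))
E
python3 g.py 0 .30 .20
```

```text
clock: 1.0
position: [0.2709, -0.5631, 0.2265]
ee_rot: [-2.395, -2.032, -0.0]
force: [-0.4, -0.8, 0.6]
width: 0.354
gripper_force: 0.0
clock 1.0 press xyz [-0.2475 -0.4212  0.2265] F press [-0.28 -0.82  0.57] tool axes in press
 [[-0.002  1.    -0.   ]
 [ 1.     0.002  0.   ]
 [ 0.    -0.    -1.   ]] w 0.3537511127429129
tool move [0.7209 0.2486 0.0268]
```

Converted, 0.045 m is 0.9, 0.0155 m is 0.31.

```bash
echo '[[[0.9, 0.31, 0], 0, 0], [[0.9, 0.31, 0], 0, 0], [[0.9, 0.31, 0], 0, 0], [[0.9, 0.31, 0], 0, 0], [[0.9, 0.31, 0], 0, 0], [[0.9, 0.31, 0], 0, 0], [[0.9, 0.31, 0], 0, 0], [[0.9, 0.31, 0], 0, 0]]' | python3 nudge.py
echo '[[[0.9, 0.31, 0], 0, 0], [[0.9, 0.31, 0], 0, 0], [[0.9, 0.31, 0], 0, 0], [[0.9, 0.31, 0], 0, 0], [[0.9, 0.31, 0], 0, 0], [[0.9, 0.31, 0], 0, 0], [[0.9, 0.31, 0], 0, 0], [[0.9, 0.31, 0], 0, 0], [[0, 0, 0], 0, 0], [[0, 0, 0], 0, 0]]' | python3 nudge.py
python3 g.py 0 .30 .04
cat > v.py <<'E'
import sys
from h import *
t=arm.get_image("top"); s=arm.get_image("side")
cv2.imwrite(sys.argv[1],np.hstack([cv2.resize(t["image"][120:230,265:405],(400,314),interpolation=2),cv2.resize(s["image"][150:290,290:468],(400,314),interpolation=2)]))
E
python3 v.py pics/a.png
```

```text
clock: 1.8
position: [0.4532, -0.2267, 0.2269]
ee_rot: [2.401, 2.025, 0.0]
force: [0.1, -1.1, 0.6]
width: 0.003
gripper_force: 0.0
clock: 2.8
position: [0.634, 0.1079, 0.226]
ee_rot: [-2.397, -2.03, 0.001]
force: [-0.6, -1.5, 0.1]
width: 0.005
gripper_force: 0.0
clock 2.8 press xyz [0.0004 0.3003 0.226 ] F press [-0.33 -1.54  0.1 ] tool axes in press
 [[ 0.     1.    -0.001]
 [ 1.    -0.    -0.   ]
 [-0.    -0.001 -1.   ]] w 0.005111476087590865
tool move [-0.0003 -0.0003  0.186 ]
```

View pics/a.png

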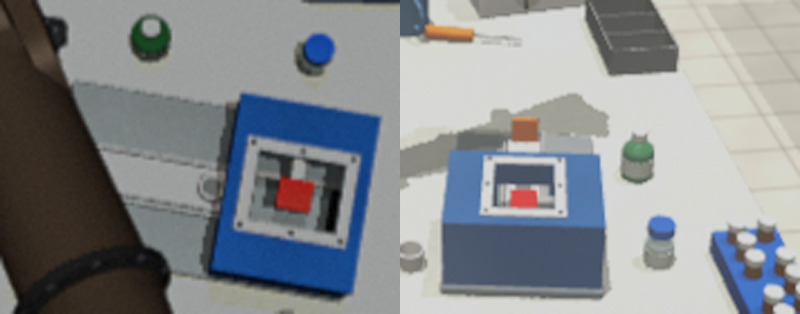

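The picture shows the tab and press unmoved, with the flask and jar well clear on the far side. The hand is out of the crop, so I'll go by the measured pose. Descend behind the tab.

Converted, 0.04 m is 0.8, 0.03 m is 0.6.

```bash
echo '[[[0, 0, 0.6], 0, 0], [[0, 0, 0.8], 0, 0], [[0, 0, 0.8], 0, 0], [[0, 0, 0.8], 0, 0], [[0, 0, 0.52], 0, 0], [[0, 0, 0.2], 0, 0], [[0, 0, 0], 0, 0], [[0, 0, 0], 0, 0]]' | python3 nudge.py
python3 g.py 0 .265 .04
python3 - <<'E'
from h import *
s=arm.get_image("side"); p=arm.observe()["position"]; u=proj(s,p).astype(int); print(u)
im=s["image"]; cv2.imwrite("pics/b.png",cv2.resize(im[100:260,260:460],None,fx=4,fy=3.75,interpolation=2))
E
```

```text
clock: 3.7
position: [0.6351, 0.1059, 0.0423]
ee_rot: [2.398, 2.028, 0.003]
force: [-0.5, 0.1, 0.1]
width: 0.008
gripper_force: 0.0
clock 3.7 press xyz [0.0019 0.2984 0.0423] F press [-0.48  0.01  0.15] tool axes in press
 [[ 0.002  1.     0.002]
 [ 1.    -0.002  0.   ]
 [ 0.     0.002 -1.   ]] w 0.007941664423851741
tool move [-0.0334 -0.0018  0.0022]
[344 199]
```

View pics/b.png

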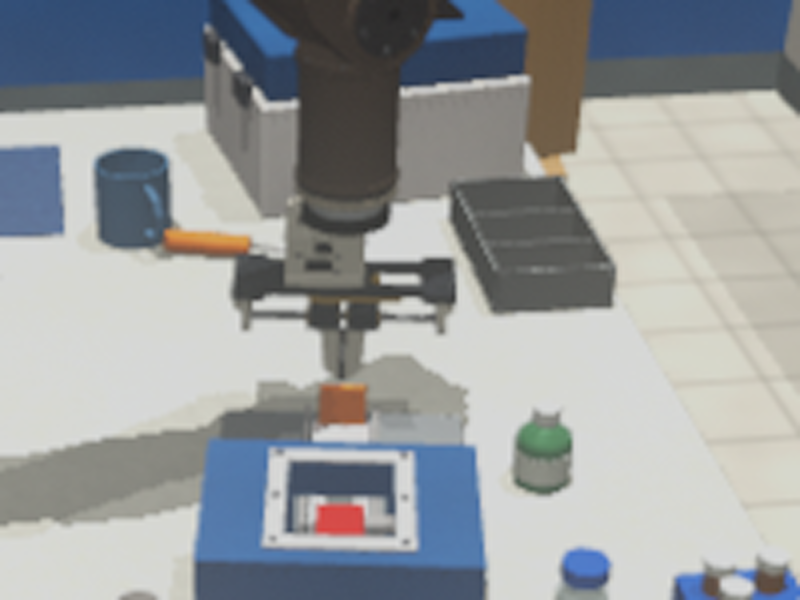

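The hand is centred behind the tab (fingers at crop (343,360), tab at (343,403)). Push in stages.

Converted, -0.012 m is -0.24, -0.01 m is -0.2.

```bash
echo '[[[-0.24, -0.04, 0], 0, 0], [[-0.24, 0, 0], 0, 0], [[-0.24, 0, 0], 0, 0], [[-0.2, 0, 0], 0, 0], [[-0.2, 0, 0], 0, 0], [[-0.2, 0, 0], 0, 0], [[0, 0, 0], 0, 0]]' | python3 nudge.py; python3 g.py 0 .175 .04
```

```text
clock: 4.45
position: [0.6211, 0.0391, 0.0406]
ee_rot: [2.399, 2.028, -0.002]
force: [0.1, -0.0, -0.9]
width: 0.004
gripper_force: 0.0
clock 4.45 press xyz [-0.001   0.2303  0.0406] F press [ 0.11 -0.02 -0.85] tool axes in press
 [[ 0.002  1.    -0.   ]
 [ 1.    -0.002 -0.001]
 [-0.001 -0.    -1.   ]] w 0.004097202104567879
tool move [-0.0553  0.0011  0.0007]
```

Converted, -0.01 m is -0.2, -0.008 m is -0.16.

```bash
echo '[[[-0.2, 0, 0], 0, 0], [[-0.2, 0, 0], 0, 0], [[-0.2, 0, 0], 0, 0], [[-0.2, 0, 0], 0, 0], [[-0.16, 0, 0], 0, 0], [[-0.14, 0, 0], 0, 0], [[0, 0, 0], 0, 0], [[0, 0, 0], 0, 0]]' | python3 nudge.py; python3 g.py 0 .165 .04
```

```text
clock: 5.25
position: [0.612, -0.0131, 0.0406]
ee_rot: [-2.397, -2.03, 0.001]
force: [-0.1, 0.2, -0.5]
width: 0.007
gripper_force: 0.0
clock 5.25 press xyz [-0.0013  0.1773  0.0406] F press [-0.11  0.17 -0.46] tool axes in press
 [[ 0.001  1.    -0.   ]
 [ 1.    -0.001 -0.   ]
 [-0.    -0.    -1.   ]] w 0.00699988585175191
tool move [-0.0123  0.0013  0.0006]
```

Converted, -0.004 m is -0.08, -0.003 m is -0.06.

```bash
echo '[[[-0.08, 0, 0], 0, 0], [[-0.08, 0, 0], 0, 0], [[-0.06, 0, 0], 0, 0]]' | python3 nudge.py; python3 g.py 0 .165 .04
cat > tab.py <<'E'
from h import *
s=arm.get_image("side")
for c,st,m in blobs(s["image"],(6,100,60),(22,255,255),(310,180,400,240)):
    top=[c[0],st[1]]; print("side",c.round(1),st)
    Y=-.165;Rp=np.array([[np.cos(Y),-np.sin(Y)],[np.sin(Y),np.cos(Y)]])
    print("tab inner top edge in press",(Rp.T@(plane(s,[c[0],st[1]+2],.065)[:2]-[.5842,-.1882])).round(4))
E
python3 tab.py
```

```text
clock: 5.55
position: [0.6104, -0.0236, 0.0407]
ee_rot: [-2.397, -2.031, -0.0]
force: [0.4, 1.6, -0.5]
width: 0.005
gripper_force: 0.5
clock 5.55 press xyz [-0.0012  0.1666  0.0407] F press [ 0.18  1.61 -0.5 ] tool axes in press
 [[-0.  1. -0.]
 [ 1.  0.  0.]
 [ 0. -0. -1.]] w 0.00501751730924648
tool move [-0.0016  0.0012  0.0007]
```

Converted, -0.002 m is -0.04.

```bash
for i in 1; do echo '[[[-0.04, 0, 0], 0, 0], [[-0.04, 0, 0], 0, 0], [[-0.04, 0, 0], 0, 0]]' | python3 nudge.py; done; python3 g.py
python3 - <<'E'
from h import *
t=arm.get_image("top");s=arm.get_image("side")
cv2.imwrite("pics/c.png",np.hstack([cv2.resize(t["image"][120:230,265:405],(400,400),interpolation=2),cv2.resize(s["image"][150:290,270:410],(400,400),interpolation=2)]))
E
```

```text
clock: 5.9
position: [0.6099, -0.0266, 0.041]
ee_rot: [-2.394, -2.032, -0.005]
force: [0.9, 11.0, 1.8]
width: 0.005
gripper_force: 5.9
clock 5.9 press xyz [-0.0012  0.1636  0.041 ] F press [-0.95 11.03  1.84] tool axes in press
 [[-0.002  1.     0.001]
 [ 1.     0.002  0.003]
 [ 0.003  0.001 -1.   ]] w 0.005104914973229387
```

View pics/c.png

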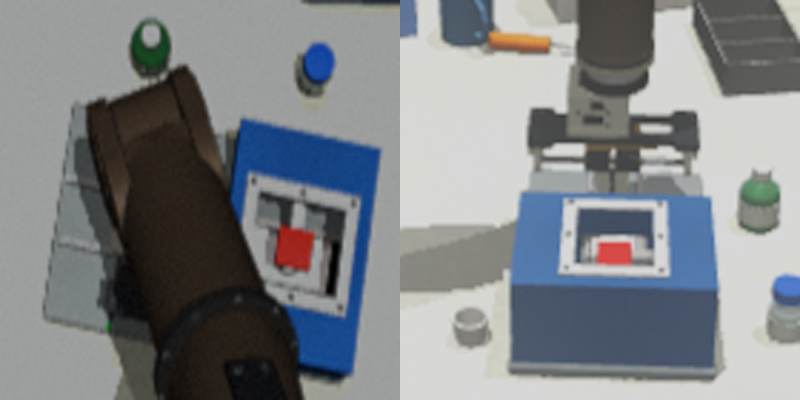

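The force has risen to 11 N at y=0.164, where the stop is expected, and the cup now shows under the paddle in the window. Back off, rise and check the tab.

```bash
echo '[[[0.2, 0, 0], 0, 0], [[0.6, 0, 0], 0, 0], [[0.6, 0, 0], 0, 0], [[0, 0, -0.4], 0, 0], [[0, 0, -0.8], 0, 0], [[0, 0, -1], 0, 0], [[0, 0, -1], 0, 0], [[0.8, 0, 0], 0, 0], [[0.8, 0, 0], 0, 0], [[0, 0, 0], 0, 0]]' | python3 nudge.py; python3 g.py 0 0 .2
python3 - <<'E'
from h import *
Y=-.165;Rp=np.array([[np.cos(Y),-np.sin(Y)],[np.sin(Y),np.cos(Y)]])
f=lambda d,q,z:(Rp.T@(plane(d,q,z)[:2]-[.5842,-.1882])).round(4)
for n,b in(("top",(280,140,345,230)),("side",(310,180,390,240))):
    d=arm.get_image(n)
    for c,st,m in blobs(d["image"],(6,100,50),(22,255,255),b): print(n,c.round(1),st,f(d,c,.065),f(d,[c[0],st[1]],.065))
    print(n,"expected tab top centre",proj(d,[*(np.array([.5842,-.1882])+Rp@[0,.151]),.065]))
    cv2.imwrite(f"pics/d{n}.png",d["image"])
t=cv2.imread("pics/dtop.png");s=cv2.imread("pics/dside.png")
cv2.imwrite("pics/d.png",np.hstack([cv2.resize(t[120:230,265:405],(400,400),interpolation=2),cv2.resize(s[150:290,270:410],(400,400),interpolation=2)]))
E
```

```text
clock: 7.0
position: [0.6335, 0.1261, 0.2015]
ee_rot: [-2.387, -2.038, -0.005]
force: [-0.5, 0.0, -0.1]
width: 0.005
gripper_force: 0.0
clock 7.0 press xyz [-0.0029  0.3181  0.2015] F press [-0.48 -0.06 -0.09] tool axes in press
 [[-0.007  1.     0.   ]
 [ 1.     0.007  0.004]
 [ 0.004  0.    -1.   ]] w 0.005315483287637168
tool move [-3.181e-01  6.000e-04  1.000e-04]
top [321.7 181.8] [320 176   4  12  33] [-0.0011  0.1503] [0.018  0.1537]
top [284.5 189.2] [282 187   6   5  13] [-0.0474  0.2673] [-0.0403  0.2686]
top [287.2 194.7] [286 193   4   4   9] [-0.064   0.2551] [-0.0585  0.2561]
top [281.  206.1] [280 205   4   4   8] [-0.1052  0.2683] [-0.1015  0.269 ]
top [292.1 216.1] [287 212  11  10  29] [-0.1311  0.226 ] [-0.1178  0.2285]
top [301.2 222.2] [298 216   8  12  29] [-0.1457  0.1928] [-0.1255  0.1965]
top [287.6 223. ] [285 219   7  10  23] [-0.1563  0.2367] [-0.1433  0.2391]
top expected tab top centre [321.52247632 181.41334764]
side expected tab top centre [343.67350121 218.12376029]
```

View pics/d.png

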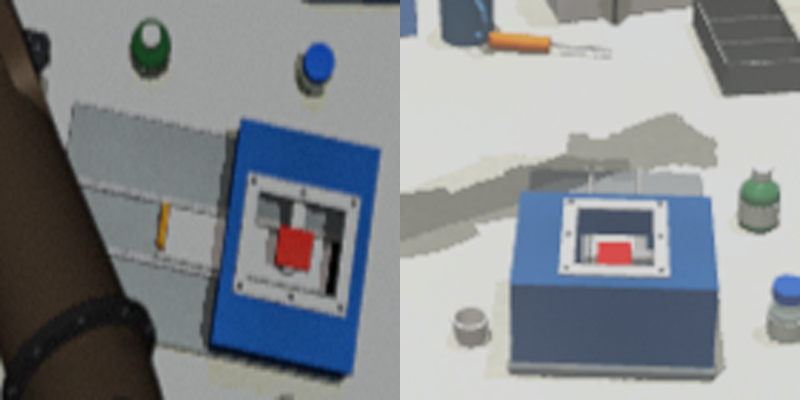

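The tab's top measures y=0.150 against 0.151 expected at home, so the carrier is home. Now over the window.

Converted, -0.04 m is -0.8, -0.038 m is -0.76.

```bash
echo '[[[-0.76, 0, 0], 0, 0], [[-0.8, 0, 0], 0, 0], [[-0.8, 0, 0], 0, 0], [[-0.8, 0, 0], 0, 0], [[-0.8, 0, 0], 0, 0], [[-0.8, 0, 0], 0, 0], [[-0.8, 0, 0], 0, 0], [[-0.8, 0, 0], 0, 0], [[0, 0, 0], 0, 0], [[0, 0, 0], 0, 0]]' | python3 nudge.py; python3 g.py 0 0 .13
```

```text
clock: 8.1
position: [0.5806, -0.1978, 0.2003]
ee_rot: [-2.402, -2.025, 0.002]
force: [0.1, 0.6, -0.3]
width: 0.004
gripper_force: 0.0
clock 8.1 press xyz [-0.0019 -0.0101  0.2003] F press [-0.01  0.56 -0.25] tool axes in press
 [[ 0.005  1.    -0.001]
 [ 1.    -0.005 -0.001]
 [-0.001 -0.001 -1.   ]] w 0.0036942904587282054
tool move [0.0102 0.002  0.0703]
```

Converted, 0.03 m is 0.6, 0.01 m is 0.2.

```bash
echo '[[[0.2, -0.08, 0], 0, 0], [[0, 0, 0.6], 0, 0], [[0, 0, 0.6], 0, 0], [[0, 0, 0], 0, 0], [[0, 0, 0], 0, 0]]' | python3 nudge.py; python3 g.py -0.006 0 .1
```

```text
clock: 8.6
position: [0.5796, -0.1829, 0.1411]
ee_rot: [-2.394, -2.033, 0.0]
force: [0.7, -0.7, 0.7]
width: 0.009
gripper_force: 0.0
clock 8.6 press xyz [-0.0054  0.0045  0.1411] F press [ 0.84 -0.52  0.68] tool axes in press
 [[-0.002  1.    -0.001]
 [ 1.     0.002  0.001]
 [ 0.001 -0.001 -1.   ]] w 0.008951081176987397
tool move [-0.0045 -0.0006  0.0411]
```

Converted, 0.012 m is 0.24, 0.005 m is 0.1.

```bash
echo '[[[-0.08, 0, 0], 0, 0], [[0, 0, 0.24], 0, 0], [[0, 0, 0.24], 0, 0], [[0, 0, 0.24], 0, 0], [[0, 0, 0.1], 0, 0], [[0, 0, 0], 0, 0]]' | python3 nudge.py; python3 g.py -0.006 0 .08
```

```text
clock: 9.2
position: [0.5782, -0.1884, 0.0985]
ee_rot: [-2.396, -2.03, 0.002]
force: [-0.1, 0.7, -0.0]
width: 0.004
gripper_force: 0.0
clock 9.2 press xyz [-0.0059 -0.0012  0.0985] F press [-0.18  0.66 -0.01] tool axes in press
 [[ 0.     1.    -0.002]
 [ 1.    -0.     0.   ]
 [ 0.    -0.002 -1.   ]] w 0.004404910392774595
tool move [ 0.0012 -0.0001  0.0185]
```

Converted, 0.004 m is 0.08, 0.003 m is 0.06.

```bash
echo '[[[0, 0, 0.08], 0, 0], [[0, 0, 0.08], 0, 0], [[0, 0, 0.08], 0, 0], [[0, 0, 0.06], 0, 0], [[0, 0, 0], 0, 0]]' | python3 nudge.py; python3 g.py -0.006 0 .08
```

```text
clock: 9.7
position: [0.5792, -0.1886, 0.0846]
ee_rot: [2.397, 2.031, 0.001]
force: [0.7, 0.1, -0.5]
width: 0.003
gripper_force: 0.1
clock 9.7 press xyz [-0.0048 -0.0012  0.0846] F press [ 0.72  0.2  -0.48] tool axes in press
 [[ 0.     1.     0.001]
 [ 1.    -0.     0.   ]
 [ 0.     0.001 -1.   ]] w 0.002733591053406462
tool move [ 0.0012 -0.0012  0.0046]
```

Converted, 0.003 m is 0.06.

```bash
echo '[[[0, 0, 0.06], 0, 0], [[0, 0, 0.06], 0, 0]]' | python3 nudge.py; echo '[[[0, 0, 0.04], 0, 0], [[0, 0, 0.04], 0, 0]]' | python3 nudge.py; python3 g.py
```

```text
clock: 9.9
position: [0.5796, -0.1887, 0.079]
ee_rot: [2.396, 2.03, 0.002]
force: [1.2, -0.4, 3.9]
width: 0.002
gripper_force: 1.7
clock: 10.1
position: [0.5795, -0.1888, 0.0758]
ee_rot: [2.396, 2.03, 0.001]
force: [-6.0, -0.0, 28.1]
width: 0.005
gripper_force: 14.9
clock 10.1 press xyz [-0.0045 -0.0013  0.0758] F press [-5.93 -1.03 28.06] tool axes in press
 [[ 0.     1.     0.001]
 [ 1.    -0.    -0.   ]
 [-0.     0.001 -1.   ]] w 0.004829493672971846
```

The lever is on its hard stop: 28 N at z=0.076. Lift straight out and move away toward +y.

```bash
echo '[[[0, 0, 0], 0, 0], [[0, 0, -0.12], 0, 0], [[0, 0, -0.3], 0, 0], [[0, 0, -0.4], 0, 0], [[0, 0, -0.6], 0, 0], [[0, 0, -0.8], 0, 0], [[0, 0, -0.8], 0, 0], [[0, 0, -0.4], 0, 0]]' | python3 nudge.py; echo '[[[-0.6, 0, 0], 0, 0], [[-0.9, 0, 0], 0, 0], [[-0.9, -0.4, 0], 0, 0], [[-0.9, -0.6, 0], 0, 0], [[-0.9, -0.6, 0], 0, 0], [[-0.9, -0.6, 0], 0, 0], [[-0.6, -0.4, 0], 0, 0], [[0, 0, 0], 0, 0], [[0, 0, 0], 0, 0]]' | python3 nudge.py
python3 - <<'E'
from h import *
t=arm.get_image("top");s=arm.get_image("side")
for d,b in((t,(340,150,400,230)),(s,(300,190,400,290))):
    for c,st,m in blobs(d["image"],(0,150,50),(5,255,255),b): print(c.round(1),st[4])
    print("down",proj(d,[.584,-.188,.077]),"up",proj(d,[.584,-.188,.1]))
cv2.imwrite("pics/e.png",np.hstack([cv2.resize(t["image"][120:230,265:405],(400,400),interpolation=2),cv2.resize(s["image"][150:290,270:410],(400,400),interpolation=2)]))
E
```

```text
clock: 10.9
position: [0.5797, -0.1885, 0.25]
ee_rot: [2.395, 2.029, 0.004]
force: [0.3, 0.8, 0.7]
width: 0.004
gripper_force: 0.0
clock: 11.8
position: [0.4111, -0.4399, 0.246]
ee_rot: [-2.399, -2.028, -0.0]
force: [0.2, 0.8, -0.1]
width: 0.004
gripper_force: 0.0
[366.8 187.8] 120
down [366.58810513 188.98714403] up [367.38146369 188.02617779]
[346.4 240.7] 14
down [342.87756651 243.46602121] up [343.02574089 237.2297982 ]
```

View pics/e.png

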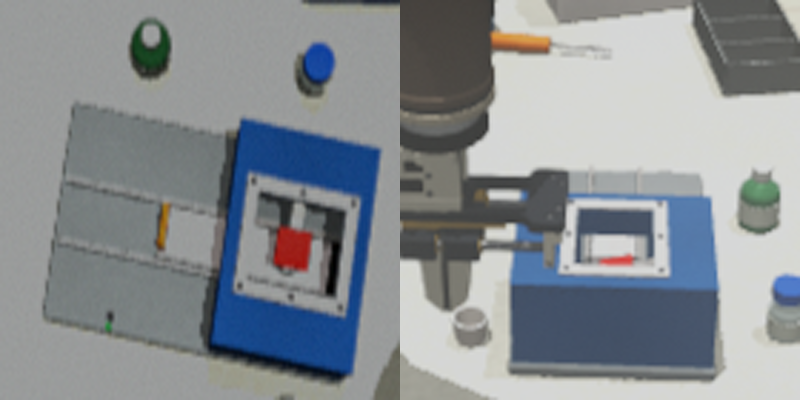

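The paddle is down (tilted and mostly behind the rim in the side view), the tab is still at home, and the jar, flask and cup have not moved. The hand is clear.

```bash
python3 -c "
from cell import arm; print(arm.sign_off())"
```

```text
the job is handed in; nothing more can be done
None
```

The carrier is fully home, the lever is pressed down to its stop, the hand is clear, and the job was handed in at about 12 s; no robot contact with the guard showed in the force readings or pictures.

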